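# Load a bottle for sterilising and vent its cap half a turn

## Robot

A 6-joint arm with a two-finger parallel gripper is mounted at the origin on a cart in front of the work surface, level with it; the furniture and walls round the work are solid. World frame = base frame: x ahead of the robot, y to its left, z up, the work surface at z = 0. Lengths are in m, angles in rad, forces in N, time in s.
With the tool pointing down it reaches from about 0.3 to 0.85 m from the base axis. Payload 5.4 kg.
Tool frame: the origin (TCP) lies on the centre line of the jaws, within the pads' length; the fingertips stand 8 mm ahead of it and the grasp point (between the pads) lies 11 mm behind it (ctrl.tip_extent is the distance from the TCP to the fingertips, in m); z points along the fingers, y is the line along which they close (so a half turn about z gives the same grasp; the last joint's range is limited). The gripper opens to 85 mm and grips with 20 to 120 N. Pads are 22 mm wide; open, the fingers measure 114 mm over their backs; the gripper's body (76 mm by 85 mm) begins 54 mm behind the grasp point. The pads swing forward as they close: fully open they stand 13 mm farther back than shut.
Start: joints at [-1.485, 0.158, 1.597, -0, 1.386, -0.21], TCP at [0.168, -0.55, 0.239] pointing down, gripper open.
Joint ranges: [-2.91, 2.91], [-0.94, 2.29], [0.18, 2.7], [-1.29, 4.43], [0.17, 2.64], [-3, 3]. Speed limits (rad/s): [2.57, 2.57, 3.14, 3.14, 3.14, 3.14].

## Interface

Orientations are given as a 3x3 rotation matrix whose columns are the frame's x, y, z axes.
In Python, from workcell import readout, eyes, ctrl gives the robot as it stands. The module is installed in compiled form; this text tells all that it offers.
- The arm moves only by the tool drive_tool, never from a script. Its argument "motion" is a list of rows, each a list of 3 entries, a list of its own where there are three numbers: the opening, from -1 (shut) to 1 (fully open), so that 0 is half open, then the shift along the world's x, y, z in cm, then the turn, a rotation vector about the world's x, y, z in rad. In form: [[claw, [x, y, z], [ax, ay, az]], ...]. A call has 1 to 10 rows; each row shifts and turns the commanded pose from where the row before left it; what a row does not reach is not made up. A row lasts 1/8 s, in which the tool goes at most 62.5 mm and 10.7 degrees, less where a joint would pass 70% of its speed; a pose out of reach is approached as far as the arm can. A call is refused whole if a number of a shift passes 6.25 or a number of a turn 0.188, either way. A call with a gripper value outside its range is refused whole. The fingers move at their own pace and stop on an object; "grip_force" is the grip in N (left out, the last holds). Time passes only in rows, so rows that do not move let the fingers close. It gives the time, the measured TCP pose, the force, the opening and the grip force at its end, in the units of the state.
- readout.get_state(): the state, without advancing time (a new reading comes with each control period).
- eyes.read_camera(name): name is "scene" or "side" or "wrist"; returns a dict with "image" (480x640x3 uint8, red, green, blue), "depth" (480x640 float32, m along the optical axis (not along the pixel's ray), 0 where there is no reading), "K" (3x3 intrinsics, pixels), "rvec" (rotation vector, rad) and "tvec" (3), from world to camera coordinates, as OpenCV has them. Camera axes: x right, y down, z forward; pixel columns grow to the right and rows downward; lengths in m; the calibration is good to about 2 mm. A picture is of the moment at which its call begins.
- ctrl.finish_job(): hands the job in; it is judged then, once.
The state is a dict: "t": time; "qpos": joint angles; "joint_vel": joint speeds; "tau": joint torques, N m; "tcp_pos": TCP position; "tool_rot": TCP orientation; "wrist_force": force on the tool from outside, world axes, zero at the start; "moment": the same for the moment, N m; "gripper_width": finger opening in m; "finger_force": force on a finger pad.
Only numpy, scipy, OpenCV 4.12 (cv2) and the standard library are available. Lean on these libraries where they do the work, as an engineer would, in place of code of your own. Each camera call takes 0.05 s, during which the arm holds its last target. There are 200 camera calls.

## Task

Get the empty square bottle that stands on the worktop ready for the autoclave: carry it by its body, never by its cap, into the free pocket of the steel rack, and let go. Nobody knows how loose its cap was left, so screw the cap down until it stops, then back it off half a turn so that the bottle can vent, and leave everything else where it stands.

Things in the scene. Friction and masses are not known exactly. Their poses are not given: they have to be found in the camera images.
- bottle: Bottle to load: empty, clear, square, with a white ribbed screw cap, upright on the worktop. 56 x 56 mm in plan, flat sides up to the shoulder at 86 mm; about 0.2 kg. Origin: centre of its underside; x, y square to the flat sides, z up. Gripped from above by two flat sides just below the shoulder, its cap stands between the fingers, its top at most 30 mm above the shoulder.
- cap: Its screw cap: ribbed, 46 mm in diameter, 20 mm high. Origin: centre of its lower rim; x along the arrow moulded on its top, z up. Clockwise from above closes it; opening lifts it 6 mm a turn. Starts 0.3 to 0.6 turn open; where it points when home is unknown. Turns stiffly (0.1 N m) and stays where left; at its firm stop the moment rises sharply. Outside the rack the bottle turns with it.
- rack: Steel rack, fixed: 88 x 252 mm in plan, 46 mm high, with two 60 mm square holes in its top sheet, sides parallel to its x and y, centred 60 mm either side of its middle; pocket floors 6 mm above the worktop. At each end a low bail, 37 mm high, 23 mm out. Origin: centre of its underside; y along its length, z up. A bottle in a pocket can turn only about 4 degrees.
- pocket (a point): Centre of the floor of the free pocket, 60 mm from the rack's middle towards the rack's -y (to the robot's right); axes are those of the rack. A bottle that is fully in stands on this floor, its underside at this point.
- loaded_bottle: Bystander: an identical bottle already in the other pocket of the rack (towards +y), its cap already vented. Origin: centre of its underside.
- big_reagent: Bystander: round white reagent bottle with a white cap, 54 mm in diameter, 112 mm high. Origin: centre of its underside.
- small_reagent: Bystander: round white reagent bottle with a cap, 48 mm in diameter, 98 mm high. Origin: centre of its underside.
- timer: Bystander: lab timer lying flat, 70 x 66 x 19 mm.
- tape_roll: Bystander: roll of tape lying flat, 94 mm in diameter, 25 mm high.
- pen: Bystander: marker pen lying flat, 135 mm long.
- scissors: Bystander: scissors lying flat, 199 mm long.

How it is judged:
On the way, in this order (a step that is already met when the one before it is completed fails the run):
1. the bottle stands fully in the free pocket, released (horizontal distance between bottle and pocket below 0.006 m and z of bottle in the frame of pocket below 0.004 m and angle between bottle's own z axis and vertical below 0.08 rad and contact force between the fingers and bottle below 0.3 N), for 0.2 s.
2. the cap is screwed down to its stop (within 0.5 mm, a twelfth of a turn) while the bottle stands in the pocket (z of cap in the frame of bottle below 0.0925 m and horizontal distance between bottle and pocket below 0.006 m and z of bottle in the frame of pocket below 0.004 m), for 0.1 s.
At the end, for the whole second after the job is handed in: The bottle stands upright, at rest and released on the floor of the free pocket (within 6 mm of its centre, at most 4 mm above the floor), and its cap is half a turn back from the stop, within an eighth of a turn either way (3 mm above home, plus or minus 0.75 mm) (all of step 1 and z of cap in the frame of bottle between 0.09425 and 0.09575 m and linear speed of bottle below 0.02 m/s and angular speed of cap below 0.1 rad/s); the robot touches nothing.
It fails at once if the bottle is lifted or carried by its cap (height (world z) of bottle above 0.016 m and contact force between the fingers and cap above 2 N).
It fails at once if the bottle that is already loaded is pulled out, tipped or shoved (distance of loaded_bottle from where it was at the start of the episode above 0.02 m or angle between loaded_bottle's own z axis and vertical above 0.3 rad).
It fails at once if a bystander is knocked over or shoved more than 40 mm (distance of any of big_reagent, small_reagent, timer, tape_roll, pen, scissors from where it was at the start of the episode above 0.04 m or angle between any of big_reagent, small_reagent's own z axis and vertical above 0.5 rad).
It also fails if it takes over 72 s, if anything falls off the work surface, if the arm or the gripper's body presses on something with over 40 N, if the wrist force passes 120 N, or if a joint passes its speed limit or range.

## Working session

There is one attempt and no reset: what is moved stays moved. The work goes in short steps, Python scripts to look and compute and a tool call to move; the robot and the scene stay as the last step left them, time stands still between calls to the robot, and variables do not carry over. Pictures are saved under pics/ and viewed, at most 10 in all, crops included, and the job is handed in when it is done.

Besides the shell and the picture viewer there is one more tool, called after "Call:" by a JSON object that holds its "name" and its "arguments", one argument or row to a line. drive_tool: Moves the arm, as the interface text tells. Its arguments: {"type":"object","properties":{"motion":{"type":"array","items":{"type":"array"}},"grip_force":{"type":"number"}},"required":["motion"]}

```bash
mkdir -p pics; cat > h.py <<'E'
import numpy as np,cv2
from workcell import readout,eyes,ctrl
def cam(n):
    c=eyes.read_camera(n); R=cv2.Rodrigues(np.array(c["rvec"],float))[0]; t=np.array(c["tvec"],float).ravel()
    d=c["depth"]; v,u=np.mgrid[:480,:640]; K=np.array(c["K"])
    P=np.stack([(u-K[0,2])/K[0,0]*d,(v-K[1,2])/K[1,1]*d,d],-1)
    W=(P-t)@R; W[d==0]=np.nan
    return c["image"],W,K,R,t
def save(n,f):
    r=cam(n); cv2.imwrite("pics/"+f,r[0][:,:,::-1]); return r
def ray(u,v,K,R,t,z):
    o=-R.T@t; r=R.T@np.array([(u-K[0,2])/K[0,0],(v-K[1,2])/K[1,1],1]); return o+r*(z-o[2])/r[2]
E
python3 - <<'E'
from h import *
for n in("scene","side"):
    i,W,K,R,t=save(n,n+"0.png"); print(n,-R.T@t); np.savez(n+"0.npz",W=W,i=i,K=K,R=R,t=t)
s=readout.get_state();print(s)
E
```

```text
scene [-0.66689968 -0.45703619  1.22293642]
side [-0.2182402   1.24662465  0.72902552]
{'t': 0.1, 'qpos': array([-1.48510725e+00,  1.58979169e-01,  1.59812930e+00, -1.74510291e-05,
        1.38622389e+00, -2.10104901e-01]), 'joint_vel': array([-0.00032945, -0.00337799, -0.00334381, -0.0002222 , -0.00025961,
       -0.00093136]), 'tau': array([ 3.68808433e-04, -3.96990108e+01, -3.32336891e+01, -3.01336158e-04,
        4.16635288e-03,  1.81691752e-05]), 'tcp_pos': array([ 0.16753666, -0.54948268,  0.2384077 ]), 'tool_rot': array([[ 9.56570091e-01,  2.91502373e-01, -1.65983069e-04],
       [ 2.91502215e-01, -9.56568586e-01,  1.73185425e-03],
       [ 3.46065433e-04, -1.70502441e-03, -9.99998487e-01]]), 'wrist_force': array([-0.44680388,  0.35477151,  0.21081787]), 'moment': array([0.02279297, 0.01992242, 0.01403496]), 'finger_force': 0.0, 'gripper_width': 0.08502311013346708}
```

View pics/scene0.png

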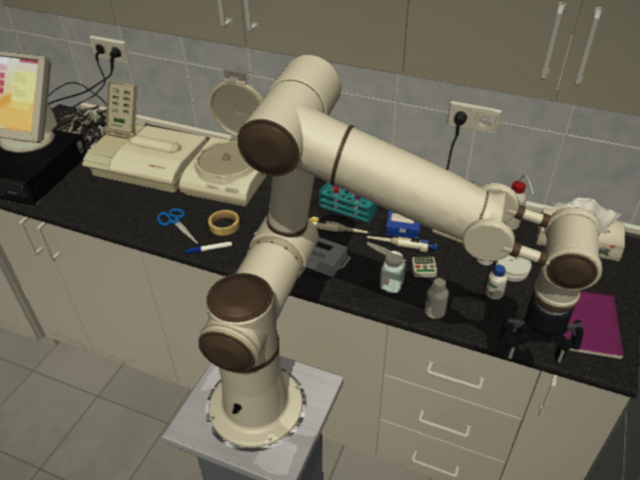

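View pics/side0.png

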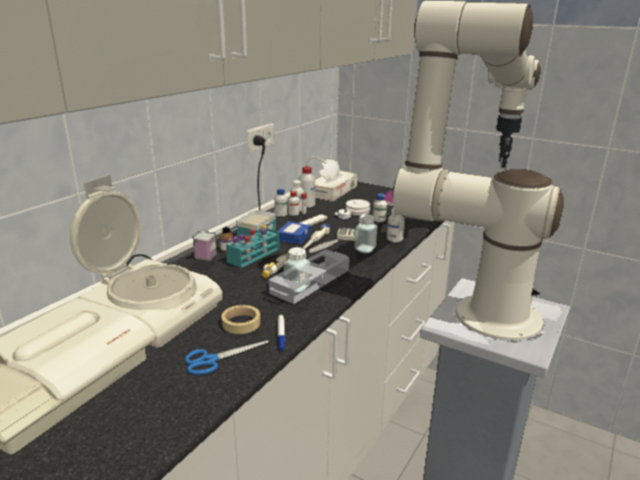

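The scene view shows the target bottle at about (392,270) and the reagent bottles at (437,298) and (497,280). The rack at (325,255) is partly hidden by the arm. In the side view the rack is at (310,275) with the loaded bottle at (297,265), and the target bottle is at (366,233).

```bash
python3 - <<'E'
from h import *
for n,pts in(("scene",[(394,255),(392,275),(437,285),(437,300),(497,270),(497,285),(424,265),(330,255),(345,262)]),("side",[(366,220),(366,238),(396,218),(396,232),(297,253),(297,270),(330,265),(340,258),(346,232),(290,290),(380,205)])):
    z=np.load(n+"0.npz");W=z["W"]
    for u,v in pts: print(n,u,v,np.round(W[v,u],3),np.round(ray(u,v,z["K"],z["R"],z["t"],.0),3))
z=np.load("side0.npz");W=z["W"]
m=(abs(W[...,2]-.046)<.006)&(W[...,0]>.2)&(W[...,0]<.65)&(abs(W[...,1])<.4)
m[:240]=0;m[:,:265]=0;m[305:]=0;m[:,355:]=0
p=W[m][:,:2].astype(np.float32);print(len(p),cv2.minAreaRect(p))
# target cap
for n in("scene","side"):
    W=np.load(n+"0.npz")["W"]
    m=(W[...,2]>.085)&(W[...,2]<.13)&(W[...,0]>.3)&(W[...,0]<.6)&(W[...,1]>-.5)&(W[...,1]<.2)
    k,l,st,c=cv2.connectedComponentsWithStats(m.astype(np.uint8))
    for j in range(1,k):
        if st[j,4]>15:
            q=W[l==j];print(n,st[j],q.min(0).round(3),q.max(0).round(3))
for n,(x0,y0,x1,y1) in dict(side=(250,190,420,310)).items():
    i=cv2.imread(f"pics/{n}0.png")[y0:y1,x0:x1];cv2.imwrite("pics/c1.png",cv2.resize(i,None,fx=4.5,fy=4.5,interpolation=cv2.INTER_CUBIC))
E
```

```text
scene 394 255 [ 0.481 -0.173  0.114] [ 0.599 -0.144  0.   ]
scene 392 275 [ 0.45  -0.18   0.071] [ 0.518 -0.163  0.   ]
scene 437 285 [ 0.418 -0.305  0.111] [ 0.527 -0.29   0.   ]
scene 437 300 [ 0.408 -0.313  0.07 ] [ 0.473 -0.304  0.   ]
scene 497 270 [ 0.544 -0.435  0.096] [ 0.647 -0.433  0.   ]
scene 497 285 [ 0.534 -0.444  0.053] [ 0.588 -0.444  0.   ]
scene 424 265 [ 0.576 -0.238  0.014] [ 0.591 -0.236  0.   ]
scene 330 255 [0.48  0.01  0.051] [0.53 0.03 0.  ]
scene 345 262 [ 0.483 -0.034  0.037] [ 0.519 -0.021  0.   ]
side 366 220 [ 0.466 -0.16   0.112] [ 0.591 -0.415  0.   ]
side 366 238 [ 0.456 -0.145  0.058] [ 0.514 -0.266  0.   ]
side 396 218 [ 0.423 -0.297  0.083] [ 0.506 -0.495  0.   ]
side 396 232 [ 0.416 -0.289  0.037] [ 0.45  -0.371  0.   ]
side 297 253 [0.504 0.172 0.119] [ 0.644 -0.037  0.   ]
side 297 270 [0.491 0.192 0.08 ] [0.578 0.062 0.   ]
side 330 265 [0.465 0.061 0.047] [ 0.512 -0.021  0.   ]
side 340 258 [0.464 0.004 0.047] [ 0.511 -0.08   0.   ]
side 346 232 [ 0.574 -0.231  0.021] [ 0.597 -0.274 -0.   ]
side 290 290 [0.485 0.234 0.04 ] [0.526 0.175 0.   ]
side 380 205 [ 0.541 -0.421  0.067] [ 0.618 -0.59   0.   ]
875 ((0.5021042227745056, 0.10748082399368286), (0.25999483466148376, 0.09285008162260056), 83.38362121582031)
scene [382 251  22  23 320] [ 0.445 -0.199  0.085] [ 0.499 -0.148  0.121]
scene [493 264  12  13 106] [ 0.532 -0.452  0.085] [ 0.568 -0.424  0.105]
scene [430 278  16  19 197] [ 0.407 -0.324  0.085] [ 0.447 -0.289  0.118]
side [377 194   8   6  40] [ 0.536 -0.451  0.086] [ 0.563 -0.416  0.103]
side [391 207  12  12  53] [ 0.41  -0.317  0.085] [ 0.445 -0.281  0.115]
side [356 215  20  16 206] [ 0.448 -0.199  0.085] [ 0.499 -0.145  0.118]
side [284 248  26  22 367] [0.48  0.145 0.085] [0.538 0.198 0.126]
```

View pics/c1.png

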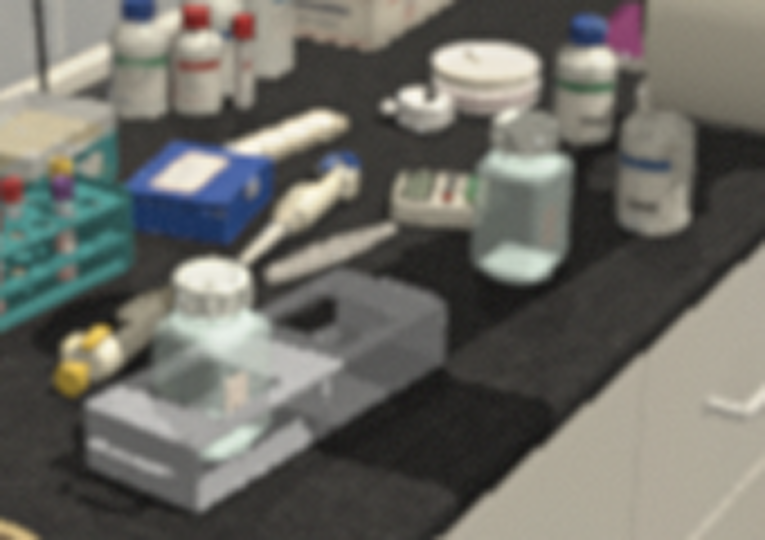

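The crop shows the target bottle upright, turned a little, and clear of its neighbours. The rack's free pocket is on the near right. I'll move above the bottle for a closer look.

Call:
{"name": "drive_tool", "arguments": {
  "motion": [
    [1, [3, 3.8, 0.5], [0, 0, 0]],
    [1, [3, 3.8, 0.5], [0, 0, 0]],
    [1, [3, 3.8, 0.5], [0, 0, 0]],
    [1, [3, 3.8, 0.5], [0, 0, 0]],
    [1, [3, 3.8, 0.5], [0, 0, 0]],
    [1, [3, 3.8, 0], [0, 0, 0]],
    [1, [3, 3.8, 0], [0, 0, 0]],
    [1, [3, 3.8, 0], [0, 0, 0]],
    [1, [3, 3.8, 0], [0, 0, 0]],
    [1, [3, 3.8, 0], [0, 0, 0]]
  ]
}}

```text
t: 1.35
tcp_pos: [0.4682, -0.1685, 0.2639]
tool_rot: [[0.957, 0.291, -0.0], [0.291, -0.957, 0.0], [-0.0, -0.0, -1.0]]
wrist_force: [0.8, -0.7, -0.3]
gripper_width: 0.0855
finger_force: 0.0
```

```bash
python3 - <<'E'
from h import *
i,W,K,R,t=save("wrist","w1.png");print(-R.T@t);s=readout.get_state();print(s['tcp_pos'],s['tool_rot'],s['qpos'])
np.savez("w1.npz",W=W,i=i,K=K,R=R,t=t)
E
```

```text
[ 0.53654076 -0.14743867  0.39860458]
[ 0.47065547 -0.16411693  0.2639092 ] [[ 0.95545881  0.29511833  0.00190518]
 [ 0.29510956 -0.95545551  0.0038881 ]
 [ 0.00296776 -0.00315269 -0.99999063]] [-0.58108523 -0.06022032  1.77501041  0.00434034  1.42734574  0.68951322]
```

View pics/w1.png

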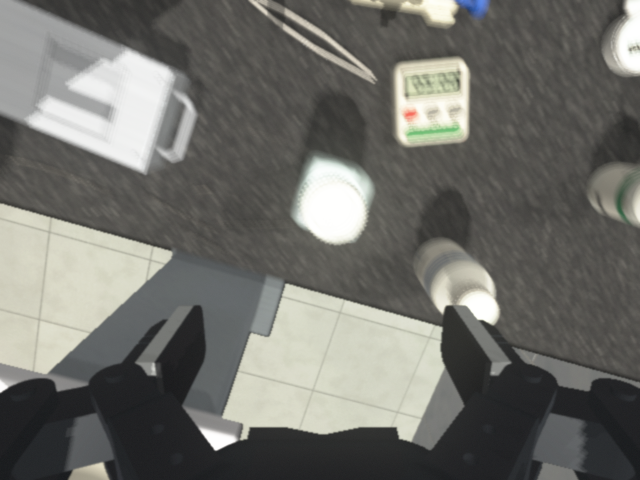

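The wrist view shows the bottle's cap at (333,210), with shoulder corners near (315,153), (374,178) and (294,217). The timer is at (432,100). The rack's free pocket is around (80,80) and its bail is at (178,125).

```bash
python3 - <<'E'
from h import *
z=np.load("w1.npz");W=z["W"];i=z["i"]
a=(z["K"],z["R"],z["t"])
m=np.zeros((480,640),bool);m[130:260,270:400]=1
for lo,hi in((.02,.2),(.075,.095),(.1,.13)):
    q=W[m&(W[...,2]>lo)&(W[...,2]<hi)];print(lo,len(q),np.median(q,0).round(4),q.min(0).round(3),q.max(0).round(3),cv2.minAreaRect(q[:,:2].astype(np.float32)))
for u,v in[(315,153),(374,178),(294,217)]:print(ray(u,v,*a,.084).round(4),W[v,u].round(3))
g=cv2.cvtColor(i,cv2.COLOR_RGB2GRAY)
m=np.zeros((480,640),bool);m[:200,:190]=1
mm=m&(abs(W[...,2]-.046)<.007);q=W[mm];print(len(q),np.median(q[:,2]),cv2.minAreaRect(q[:,:2].astype(np.float32)))
for u,v in[(187,75),(150,172),(0,117)]:print(ray(u,v,*a,.046).round(4))
o=np.concatenate([cv2.resize(i[0:190,0:200],None,fx=3,fy=3,interpolation=cv2.INTER_CUBIC),],1)
cv2.imwrite("pics/c2.png",o[:,:,::-1])
E
```

```text
0.02 5066 [ 0.4832 -0.1732  0.1131] [ 0.447 -0.204  0.02 ] [ 0.503 -0.148  0.118] ((0.47506803274154663, -0.17614240944385529), (0.056169286370277405, 0.056140776723623276), 89.64529418945312)
0.075 1523 [ 0.4942 -0.1623  0.0839] [ 0.447 -0.204  0.075] [ 0.503 -0.148  0.095] ((0.4750438630580902, -0.1761973798274994), (0.056063905358314514, 0.056084729731082916), 89.66082763671875)
0.1 3127 [ 0.4766 -0.1755  0.1141] [ 0.451 -0.199  0.1  ] [ 0.498 -0.153  0.118] ((0.47509104013442993, -0.1761876493692398), (0.04629223048686981, 0.046248700469732285), 28.139760971069336)
[ 0.5104 -0.1489  0.084 ] [ 0.504 -0.149  0.001]
[ 0.5055 -0.1984  0.084 ] [ 0.497 -0.212  0.001]
[ 0.4571 -0.1472  0.084 ] [ 0.436 -0.147  0.001]
13394 0.04625327877384533 ((0.49650120735168457, 0.04320041090250015), (0.164113387465477, 0.08844520151615143), 83.78692626953125)
[ 0.5367 -0.0312  0.046 ]
[ 0.4497 -0.0161  0.046 ]
[0.4585 0.1126 0.046 ]
```

View pics/c2.png

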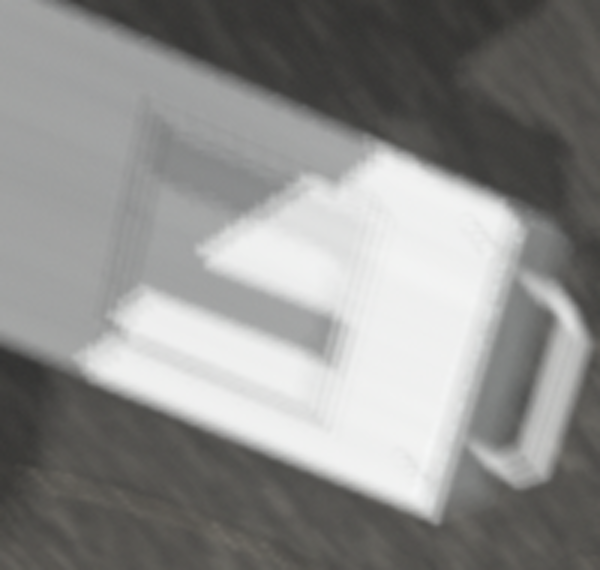

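```bash
python3 - <<'E'
from h import *
z=np.load("w1.npz");W=z["W"];i=z["i"]
m=np.zeros((480,640),np.uint8);m[:200,:200]=1
top=((abs(W[...,2]-.046)<.004)&(m>0)).astype(np.uint8)
top=cv2.morphologyEx(top,cv2.MORPH_OPEN,np.ones((5,5)))
q=W[top>0][:,:2].astype(np.float32);r=cv2.minAreaRect(q);print(r,cv2.boxPoints(r))
cs,h=cv2.findContours(top,cv2.RETR_CCOMP,cv2.CHAIN_APPROX_NONE)
for c,hh in zip(cs,h[0]):
    if len(c)>60:
        p=c[:,0]; x=np.array([ray(u,v,z["K"],z["R"],z["t"],.046)[:2] for u,v in p],np.float32)
        print("hole" if hh[3]>=0 else "outer",len(c),p.min(0),p.max(0),cv2.minAreaRect(x))
        print(cv2.boxPoints(cv2.minAreaRect(x)))
for v in range(60,130,10): print(v,(W[v,20:200:8,2]*1000).round().tolist())
E
```

```text
((0.49759212136268616, 0.053221121430397034), (0.14395356178283691, 0.08844520151615143), 83.78692626953125) [[ 0.4458395  -0.01354685]
 [ 0.5337652  -0.02311894]
 [ 0.5493448   0.11998909]
 [ 0.46141905  0.12956119]]
outer 556 [0 0] [175 173] ((0.4976535737514496, 0.05220571532845497), (0.14372457563877106, 0.0881941169500351), 83.78015899658203)
[[ 0.44603026 -0.01445592]
 [ 0.53370523 -0.02401119]
 [ 0.5492769   0.11886735]
 [ 0.4616019   0.12842262]]
hole 297 [41 43] [132 143] ((0.49789130687713623, 0.045515213161706924), (0.06352000683546066, 0.06637056171894073), 83.33749389648438)
[[0.4612453  0.01781987]
 [0.5271677  0.01011951]
 [0.5345373  0.07321055]
 [0.46861494 0.08091091]]
60 [48.0, 45.0, 45.0, 45.0, 44.0, 6.0, 7.0, 5.0, 6.0, 7.0, 47.0, 47.0, 46.0, 46.0, 46.0, 44.0, 1.0, -1.0, 2.0, 0.0, -0.0, -1.0, -0.0]
70 [46.0, 47.0, 47.0, 47.0, 6.0, 6.0, 7.0, 8.0, 7.0, 7.0, 6.0, 8.0, 6.0, 47.0, 46.0, 47.0, 47.0, 45.0, 6.0, 1.0, 2.0, 0.0, -1.0]
80 [46.0, 46.0, 46.0, 48.0, 5.0, 6.0, 7.0, 7.0, 7.0, 7.0, 5.0, 6.0, 5.0, 6.0, 46.0, 45.0, 46.0, 46.0, 45.0, 46.0, 34.0, 14.0, 1.0]
90 [46.0, 46.0, 46.0, 45.0, 7.0, 7.0, 4.0, 4.0, 7.0, 5.0, 7.0, 7.0, 6.0, 4.0, 45.0, 46.0, 46.0, 46.0, 47.0, 44.0, 25.0, 5.0, 1.0]
100 [46.0, 45.0, 46.0, 44.0, 7.0, 6.0, 6.0, 6.0, 6.0, 5.0, 7.0, 6.0, 8.0, 46.0, 45.0, 46.0, 47.0, 47.0, 47.0, 38.0, 28.0, 32.0, -0.0]
110 [45.0, 47.0, 46.0, 6.0, 7.0, 7.0, 6.0, 7.0, 5.0, 6.0, 7.0, 7.0, 5.0, 46.0, 47.0, 46.0, 46.0, 46.0, 47.0, 30.0, 11.0, -0.0, 34.0]
120 [46.0, 46.0, 47.0, 47.0, 47.0, 5.0, 5.0, 6.0, 5.0, 8.0, 6.0, 6.0, 6.0, 46.0, 47.0, 46.0, 46.0, 46.0, 42.0, 22.0, -0.0, 1.0, 34.0]
```

Measured: bottle (0.475, -0.176) with yaw about 0, pocket (0.497, 0.0465), and rack yaw about -6.2°. The sizes match those given.

Call:
{"name": "drive_tool", "arguments": {
  "motion": [
    [1, [0.7, -0.6, -2], [0, 0, -0.15]],
    [1, [0, 0, -4], [0, 0, -0.15]],
    [1, [0, 0, -4], [0, 0, 0]],
    [1, [0, 0, -3], [0, 0, 0]],
    [1, [0, 0, 0], [0, 0, 0]],
    [1, [0, 0, 0], [0, 0, 0]]
  ],
  "grip_force": 40
}}

```text
t: 2.15
tcp_pos: [0.4752, -0.1765, 0.1355]
tool_rot: [[1.0, -0.004, 0.001], [-0.004, -1.0, -0.001], [0.001, 0.001, -1.0]]
wrist_force: [0.4, 0.8, 0.5]
gripper_width: 0.0851
finger_force: 0.0
```

Call:
{"name": "drive_tool", "arguments": {
  "motion": [
    [1, [0, 0, -3], [0, 0, 0]],
    [1, [0, 0, -2.2], [0, 0, 0]],
    [1, [0, 0, -1.7], [0, 0, 0]],
    [1, [0, 0, 0], [0, 0, 0]],
    [-0.2, [0, 0, 0], [0, 0, 0]],
    [-0.2, [0, 0, 0], [0, 0, 0]],
    [-0.2, [0, 0, 0], [0, 0, 0]],
    [-0.2, [0, 0, 0], [0, 0, 0]]
  ]
}}

```text
t: 3.15
tcp_pos: [0.4757, -0.1768, 0.0667]
tool_rot: [[1.0, -0.004, 0.002], [-0.004, -1.0, -0.002], [0.002, 0.002, -1.0]]
wrist_force: [0.3, -0.1, 5.9]
gripper_width: 0.0554
finger_force: 43.8
```

Call:
{"name": "drive_tool", "arguments": {
  "motion": [
    [-0.2, [0, 0, 3], [0, 0, 0]],
    [-0.2, [0, 0, 5], [0, 0, 0]],
    [-0.2, [0.3, 3, 1], [0, 0, 0]],
    [-0.2, [0.4, 4, 0], [0, 0, -0.05]],
    [-0.2, [0.5, 5, 0], [0, 0, -0.055]],
    [-0.2, [0.5, 5, 0], [0, 0, 0]],
    [-0.2, [0.3, 3.3, 0], [0, 0, 0]],
    [-0.2, [0.2, 2, 0], [0, 0, 0]],
    [-0.2, [0, 0, 0], [0, 0, 0]],
    [-0.2, [0, 0, 0], [0, 0, 0]]
  ]
}}

```text
t: 4.4
tcp_pos: [0.4963, 0.0465, 0.155]
tool_rot: [[0.994, -0.109, -0.001], [-0.109, -0.994, -0.0], [-0.001, 0.0, -1.0]]
wrist_force: [0.7, 0.2, -1.9]
gripper_width: 0.0553
finger_force: 43.4
```

```bash
python3 - <<'E'
from h import *
i,W,K,R,t=save("wrist","w2.png");s=readout.get_state();print(s['tcp_pos'],s['tool_rot'],s['qpos'],s['wrist_force'])
np.savez("w2.npz",W=W,i=i,K=K,R=R,t=t)
top=((abs(W[...,2]-.046)<.004)).astype(np.uint8)
top=cv2.morphologyEx(top,cv2.MORPH_OPEN,np.ones((5,5)))
k,l,st,c=cv2.connectedComponentsWithStats(top);j=1+np.argmax(st[1:,4]);q=W[l==j][:,:2].astype(np.float32);print(st[j]);r=cv2.minAreaRect(q);print(r,cv2.boxPoints(r))
q=W[(W[...,2]>.14)&(W[...,2]<.25)&(abs(W[...,0]-.5)<.05)&(abs(W[...,1]-.046)<.05)]
# bottle held
z=W[...,2]
for lo in(.165,.19):
  q=W[(z>lo)&(z<lo+.02)&(abs(W[...,0]-.5)<.04)&(abs(W[...,1]-.046)<.04)];print(lo,len(q),q.min(0),q.max(0)) if len(q) else 0
E
```

```text
[0.49635686 0.0462596  0.15504831] [[ 9.93960681e-01 -1.09735227e-01 -5.87210205e-04]
 [-1.09735407e-01 -9.93960794e-01 -2.84217072e-04]
 [-5.52475297e-04  3.46938345e-04 -9.99999787e-01]] [-1.49742844e-01  4.34019334e-02  1.89462937e+00 -3.94892557e-04
  1.20409962e+00  1.53115193e+00] [-0.7833104   0.54667306 -2.414192  ]
[   11   165   420   135 24058]
((0.5035679340362549, 0.10786652565002441), (0.2532859146595001, 0.08859527856111526), 83.75733947753906) [[ 0.4457619  -0.01320857]
 [ 0.5338318  -0.02284238]
 [ 0.56137395  0.22894162]
 [ 0.4733041   0.23857543]]
0.165 12540 [0.4813863  0.00600196 0.16500398] [0.52607528 0.08599687 0.18499461]
0.19 22012 [0.48344722 0.006002   0.19000969] [0.51998979 0.08599689 0.2099986 ]
```

View pics/w2.png

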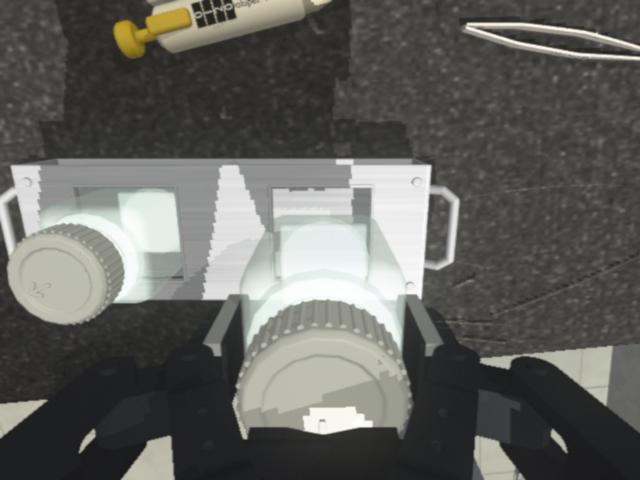

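The wrist view shows the rack squarely in line and the free pocket at (322,235) beyond the held bottle. The cap sits between the fingers at (322,390), and the loaded bottle's cap is at (65,275). The small correction is +1.2 mm in x and +0.8 mm in y, then down.

Call:
{"name": "drive_tool", "arguments": {
  "motion": [
    [-0.2, [0.12, 0.08, -1.5], [0, 0, 0]],
    [-0.2, [0, 0, -1.5], [0, 0, 0]],
    [-0.2, [0, 0, -0.7], [0, 0, 0]],
    [-0.2, [0, 0, -0.5], [0, 0, 0]],
    [-0.2, [0, 0, -0.5], [0, 0, 0]],
    [-0.2, [0, 0, -0.3], [0, 0, 0]],
    [-0.2, [0, 0, 0], [0, 0, 0]]
  ]
}}

```text
t: 5.32
tcp_pos: [0.4978, 0.0478, 0.1052]
tool_rot: [[0.994, -0.109, -0.0], [-0.109, -0.994, -0.0], [-0.0, 0.0, -1.0]]
wrist_force: [0.2, -1.0, -2.4]
gripper_width: 0.0552
finger_force: 43.4
```

Call:
{"name": "drive_tool", "arguments": {
  "motion": [
    [-0.2, [0, 0, -0.8], [0, 0, 0]],
    [-0.2, [0, 0, -0.8], [0, 0, 0]],
    [-0.2, [0, 0, -0.7], [0, 0, 0]],
    [-0.2, [0, 0, -0.4], [0, 0, 0]],
    [-0.2, [0, 0, -0.3], [0, 0, 0]],
    [-0.2, [0, 0, -0.15], [0, 0, 0]],
    [-0.2, [0, 0, 0], [0, 0, 0]]
  ]
}}

```text
t: 6.2
tcp_pos: [0.4979, 0.0478, 0.0739]
tool_rot: [[0.994, -0.109, 0.0], [-0.109, -0.994, -0.0], [0.0, 0.0, -1.0]]
wrist_force: [0.8, 0.0, -1.4]
gripper_width: 0.0552
finger_force: 43.4
```

Call:
{"name": "drive_tool", "arguments": {
  "motion": [
    [1, [0, 0, 0], [0, 0, 0]],
    [1, [0, 0, 0], [0, 0, 0]],
    [1, [0, 0, 0], [0, 0, 0]],
    [1, [0, 0, 0], [0, 0, 0]],
    [1, [0, 0, 0], [0, 0, 0]],
    [1, [0, 0, 2], [0, 0, 0]],
    [1, [0, 0, 4], [0, 0, 0]],
    [1, [0, 0, 4], [0, 0, 0]],
    [1, [0, 0, 0], [0, 0, 0]],
    [1, [0, 0, 0], [0, 0, 0]]
  ]
}}

```text
t: 7.45
tcp_pos: [0.4973, 0.0479, 0.173]
tool_rot: [[0.994, -0.109, -0.001], [-0.109, -0.994, 0.0], [-0.001, -0.0, -1.0]]
wrist_force: [-0.1, -0.2, -1.7]
gripper_width: 0.0854
finger_force: 0.0
```

```bash
python3 - <<'E'
from h import *
i,W,K,R,t=save("wrist","w3.png");s=readout.get_state();print(s['tcp_pos'],s['qpos'],s['wrist_force'],s['moment'])
i2,W2,*_=cam("side")
for W,n in((W,"w"),(W2,"s")):
  z=W[...,2]
  for lo,hi in((.08,.1),(.104,.13)):
    m=(z>lo)&(z<hi)&(abs(W[...,0]-.497)<.045)&(abs(W[...,1]-.0475)<.045);q=W[m]
    if len(q)>10: print(n,lo,len(q),q.min(0),q.max(0),np.percentile(q[:,2],[50,80,95]),cv2.minAreaRect(q[:,:2].astype(np.float32)))
E
```

```text
[0.49682687 0.04791863 0.17238709] [-1.46428755e-01  2.56339278e-02  1.87612059e+00 -1.46723808e-05
  1.24240734e+00  1.53356033e+00] [-0.42394892 -0.2301856   0.03643191] [ 0.00515956  0.03686394 -0.01486067]
w 0.08 2873 [0.47124603 0.01850737 0.0800079 ] [0.52725783 0.07789667 0.09779413] [0.08998177 0.09231092 0.09352161] ((0.4994334578514099, 0.047941312193870544), (0.056142210960388184, 0.052202168852090836), 83.76726531982422)
w 0.104 6595 [0.47388944 0.02488255 0.10401496] [0.52071222 0.07134915 0.12399186] [0.12001099 0.12090208 0.12156956] ((0.4973689317703247, 0.04800804704427719), (0.046689946204423904, 0.046518195420503616), 62.381813049316406)
s 0.08 178 [0.46587543 0.02610553 0.08019949] [0.52263305 0.08021544 0.09990303] [0.09037313 0.09463677 0.09775873] ((0.4885169565677643, 0.06000109016895294), (0.0661492794752121, 0.04349858686327934), 30.242469787597656)
s 0.104 166 [0.47138276 0.02390122 0.10406417] [0.51751853 0.07550538 0.12511751] [0.11926056 0.12250349 0.12365449] ((0.4936997592449188, 0.05062749981880188), (0.045905400067567825, 0.04701900854706764), 75.7977294921875)
```

View pics/w3.png

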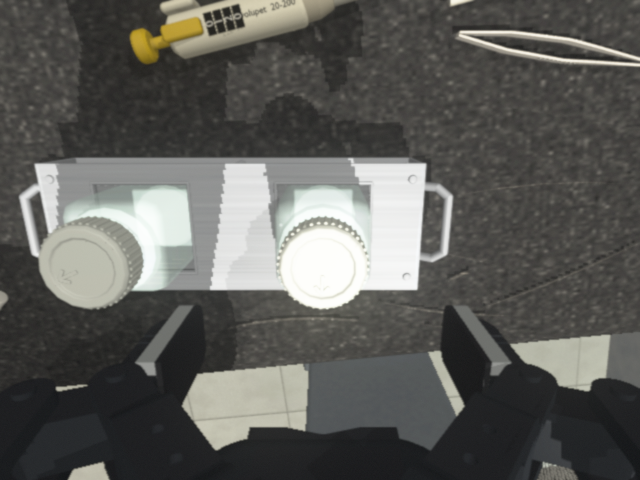

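The bottle is seated: the shoulder is at 0.092 and the cap top at 0.1207, so the cap is about 0.45 turn open. The cap is at (322,263) and the loaded bottle is undisturbed at (92,263). I'll wind the wrist back before gripping the cap.

Call:
{"name": "drive_tool", "arguments": {
  "motion": [
    [1, [0, 0, 0], [0, 0, 0.18]],
    [1, [0, 0, 0], [0, 0, 0.18]],
    [1, [0, 0, 0], [0, 0, 0.18]],
    [1, [0, 0, 0], [0, 0, 0.18]],
    [1, [0, 0, 0], [0, 0, 0.18]],
    [1, [0, 0, 0], [0, 0, 0.18]],
    [1, [0, 0, 0], [0, 0, 0.18]],
    [1, [0, 0, 0], [0, 0, 0.18]],
    [1, [0, 0, 0], [0, 0, 0.18]],
    [1, [0, 0, 0], [0, 0, 0.18]]
  ]
}}

```text
t: 8.8
tcp_pos: [0.4968, 0.0479, 0.1722]
tool_rot: [[-0.126, 0.992, -0.003], [0.992, 0.126, 0.0], [0.001, -0.003, -1.0]]
wrist_force: [0.4, 0.0, -0.3]
gripper_width: 0.0855
finger_force: 0.0
```

Call:
{"name": "drive_tool", "arguments": {
  "motion": [
    [1, [0, 0, 0], [0, 0, 0.18]],
    [1, [0, 0, 0], [0, 0, 0.18]],
    [1, [0, 0, 0], [0, 0, 0.18]],
    [1, [0, 0, 0], [0, 0, 0.18]],
    [1, [0, 0, 0], [0, 0, 0.18]],
    [1, [0, 0, 0], [0, 0, 0.18]],
    [1, [0, 0, 0], [0, 0, 0.18]],
    [1, [0, 0, 0], [0, 0, 0.18]],
    [1, [0, 0, 0], [0, 0, 0.18]],
    [1, [0, 0, 0], [0, 0, 0]]
  ]
}}

```text
t: 10.05
tcp_pos: [0.497, 0.0479, 0.1725]
tool_rot: [[-0.986, -0.166, -0.003], [-0.166, 0.986, 0.0], [0.002, 0.001, -1.0]]
wrist_force: [0.4, 0.1, -0.7]
gripper_width: 0.0854
finger_force: 0.0
```

```bash
python3 - <<'E'
from h import *
s=readout.get_state();print(s['tcp_pos'],s['qpos'],s['wrist_force'],s['moment'],s['tool_rot'],ctrl.tip_extent)
E
```

```text
[0.49700055 0.04787667 0.17245125] [-1.46493193e-01  2.59754448e-02  1.87563693e+00  3.88222089e-05
  1.24252212e+00 -1.88448328e+00] [ 0.3602379   0.08778482 -0.71909901] [-0.04143005 -0.05931237 -0.01281946] [[-9.86054723e-01 -1.66402482e-01 -2.50924800e-03]
 [-1.66404000e-01  9.86057576e-01  4.07387018e-04]
 [ 2.40647279e-03  8.19254798e-04 -9.99996769e-01]] 0.008
```

Call:
{"name": "drive_tool", "arguments": {
  "motion": [
    [1, [0.03, 0.01, -4], [0, 0, 0]],
    [1, [0, 0, -2], [0, 0, 0]],
    [1, [0, 0, -0.75], [0, 0, 0]],
    [1, [0, 0, 0], [0, 0, 0]],
    [-0.3, [0, 0, 0], [0, 0, 0]],
    [-0.3, [0, 0, 0], [0, 0, 0]],
    [-0.3, [0, 0, 0], [0, 0, 0]],
    [-0.3, [0, 0, 0], [0, 0, 0]],
    [-0.3, [0, 0, 0], [0, 0, 0]]
  ],
  "grip_force": 35
}}

```text
t: 11.18
tcp_pos: [0.4987, 0.0479, 0.1073]
tool_rot: [[-0.986, -0.168, 0.001], [-0.168, 0.986, -0.0], [-0.001, -0.0, -1.0]]
wrist_force: [-1.1, 0.4, 5.6]
gripper_width: 0.0445
finger_force: 35.8
```

```bash
cat > m.py <<'E'
from h import *
s=readout.get_state();r=s['tool_rot'];print(s['t'],s['tcp_pos'].round(4),s['qpos'].round(3)[5],s['wrist_force'].round(1),s['moment'].round(3),'head',np.arctan2(r[1,1],r[0,1]).round(4),s['gripper_width'],s['finger_force'],'tau6',s['tau'][5].round(3))
E
python3 m.py
```

```text
11.175 [0.4987 0.0479 0.1073] -1.886 [-1.1  0.4  5.6] [ 0.159  0.196 -0.006] head 1.7399 0.04449615815050342 35.78819274902344 tau6 -0.011
```

Call:
{"name": "drive_tool", "arguments": {
  "motion": [
    [-0.3, [0, 0, -0.01], [0, 0, -0.15]],
    [-0.3, [0, 0, -0.02], [0, 0, -0.15]],
    [-0.3, [0, 0, -0.01], [0, 0, -0.15]],
    [-0.3, [0, 0, -0.02], [0, 0, -0.15]],
    [-0.3, [0, 0, -0.01], [0, 0, -0.15]],
    [-0.3, [0, 0, -0.02], [0, 0, -0.15]],
    [-0.3, [0, 0, -0.01], [0, 0, -0.15]],
    [-0.3, [0, 0, -0.02], [0, 0, -0.15]]
  ]
}}

```text
t: 12.18
tcp_pos: [0.4987, 0.0472, 0.1062]
tool_rot: [[-0.51, 0.86, 0.001], [0.86, 0.51, -0.001], [-0.002, 0.0, -1.0]]
wrist_force: [-1.2, -1.7, 6.1]
gripper_width: 0.0447
finger_force: 35.9
```

```bash
python3 m.py
```

```text
12.175 [0.4987 0.0472 0.1062] -0.681 [-1.2 -1.7  6.1] [-0.325  0.437  0.073] head 0.5355 0.044715108128748085 35.88018000125885 tau6 -1.154
```

Call:
{"name": "drive_tool", "arguments": {
  "motion": [
    [-0.3, [0, 0, -0.01], [0, 0, -0.15]],
    [-0.3, [0, 0, -0.02], [0, 0, -0.15]],
    [-0.3, [0, 0, -0.01], [0, 0, -0.15]],
    [-0.3, [0, 0, -0.02], [0, 0, -0.15]],
    [-0.3, [0, 0, -0.01], [0, 0, -0.15]],
    [-0.3, [0, 0, -0.02], [0, 0, -0.15]]
  ]
}}

```text
t: 12.92
tcp_pos: [0.4982, 0.0473, 0.1053]
tool_rot: [[0.356, 0.934, -0.0], [0.934, -0.356, -0.001], [-0.001, 0.0, -1.0]]
wrist_force: [-3.9, -1.7, 10.2]
gripper_width: 0.0449
finger_force: 36.1
```

```bash
python3 m.py
```

```text
12.925 [0.4982 0.0473 0.1053] 0.219 [-3.9 -1.7 10.2] [-0.313  0.731  0.118] head -0.3645 0.04488701271595109 36.14233732223511 tau6 -1.156
```

Call:
{"name": "drive_tool", "arguments": {
  "motion": [
    [-0.3, [0, 0, -0.01], [0, 0, -0.12]],
    [-0.3, [0, 0, -0.01], [0, 0, -0.12]]
  ]
}}

```text
t: 13.18
tcp_pos: [0.4982, 0.0473, 0.1051]
tool_rot: [[0.567, 0.823, -0.0], [0.823, -0.567, -0.001], [-0.001, 0.001, -1.0]]
wrist_force: [-4.7, -1.4, 8.5]
gripper_width: 0.0451
finger_force: 36.2
```

```bash
python3 m.py
```

```text
13.175 [0.4982 0.0473 0.1051] 0.458 [-4.7 -1.4  8.5] [-0.2    0.764  0.064] head -0.6035 0.045104915339336644 36.16689383983612 tau6 -0.905
```

Call:
{"name": "drive_tool", "arguments": {
  "motion": [
    [-0.3, [0, 0, -0.01], [0, 0, -0.12]],
    [-0.3, [0, 0, -0.01], [0, 0, -0.12]]
  ]
}}

```text
t: 13.42
tcp_pos: [0.4981, 0.0474, 0.1049]
tool_rot: [[0.747, 0.665, -0.0], [0.665, -0.747, -0.001], [-0.001, 0.001, -1.0]]
wrist_force: [-4.7, -0.6, 8.3]
gripper_width: 0.0446
finger_force: 36.2
```

```bash
python3 m.py
```

```text
13.425 [0.4981 0.0474 0.1049] 0.698 [-4.7 -0.6  8.3] [-0.154  0.783  0.119] head -0.8435 0.044591864046761666 36.19372487068176 tau6 -0.907
```

Call:
{"name": "drive_tool", "arguments": {
  "motion": [
    [-0.3, [0, 0, -0.01], [0, 0, -0.1]],
    [-0.3, [0, 0, -0.01], [0, 0, -0.1]]
  ]
}}

```text
t: 13.68
tcp_pos: [0.4981, 0.0475, 0.1047]
tool_rot: [[0.864, 0.504, -0.0], [0.504, -0.864, -0.001], [-0.001, 0.001, -1.0]]
wrist_force: [-4.6, -0.6, 9.6]
gripper_width: 0.0445
finger_force: 36.2
```

```bash
python3 m.py
```

```text
13.675 [0.4981 0.0475 0.1047] 0.897 [-4.6 -0.6  9.6] [-0.137  0.776  0.123] head -1.0428 0.04451762066617376 36.21969759464264 tau6 -0.74
```

Call:
{"name": "drive_tool", "arguments": {
  "motion": [
    [-0.3, [0, 0, -0.01], [0, 0, -0.1]],
    [-0.3, [0, 0, 0], [0, 0, 0]]
  ]
}}

```text
t: 13.92
tcp_pos: [0.4982, 0.0475, 0.1046]
tool_rot: [[0.909, 0.417, -0.0], [0.417, -0.909, -0.001], [-0.001, 0.001, -1.0]]
wrist_force: [-4.0, -2.3, 9.0]
gripper_width: 0.045
finger_force: 36.3
```

```bash
python3 m.py
```

```text
13.925 [0.4982 0.0475 0.1046] 0.995 [-4.  -2.3  9. ] [-0.177  0.707 -0.028] head -1.1406 0.04499654812124008 36.26315653324127 tau6 0.23
```

Call:
{"name": "drive_tool", "arguments": {
  "motion": [
    [-0.3, [0, 0, -0.01], [0, 0, -0.1]],
    [-0.3, [0, 0, 0], [0, 0, 0]]
  ]
}}

```text
t: 14.18
tcp_pos: [0.4982, 0.0475, 0.1045]
tool_rot: [[0.946, 0.324, -0.0], [0.324, -0.946, -0.001], [-0.0, 0.001, -1.0]]
wrist_force: [-4.2, -2.1, 8.8]
gripper_width: 0.0448
finger_force: 36.2
```

```bash
python3 m.py
```

```text
14.175 [0.4982 0.0475 0.1045] 1.095 [-4.2 -2.1  8.8] [-0.151  0.68  -0.064] head -1.2405 0.04478486901928343 36.24575078487396 tau6 0.209
```

Call:
{"name": "drive_tool", "arguments": {
  "motion": [
    [-0.3, [0, 0, -0.01], [0, 0, -0.08]],
    [-0.3, [0, 0, 0], [0, 0, -0.08]]
  ]
}}

```text
t: 14.42
tcp_pos: [0.4982, 0.0475, 0.1044]
tool_rot: [[0.986, 0.168, -0.0], [0.168, -0.986, -0.001], [-0.0, 0.001, -1.0]]
wrist_force: [-3.9, -1.1, 8.8]
gripper_width: 0.0448
finger_force: 36.2
```

```bash
python3 m.py
```

```text
14.425 [0.4982 0.0475 0.1044] 1.256 [-3.9 -1.1  8.8] [-0.136  0.7    0.07 ] head -1.4022 0.04475382447535323 36.19458854198456 tau6 -0.578
```

Call:
{"name": "drive_tool", "arguments": {
  "motion": [
    [-0.3, [0, 0, -0.01], [0, 0, -0.08]],
    [-0.3, [0, 0, 0], [0, 0, -0.08]]
  ]
}}

```text
t: 14.68
tcp_pos: [0.4988, 0.0475, 0.1043]
tool_rot: [[1.0, 0.011, 0.002], [0.011, -1.0, -0.002], [0.002, 0.002, -1.0]]
wrist_force: [-0.6, -0.4, 2.4]
gripper_width: 0.0448
finger_force: 35.9
```

```bash
python3 m.py
```

```text
14.675 [0.4988 0.0475 0.1043] 1.414 [-0.6 -0.4  2.4] [-0.06   0.066  1.126] head -1.5593 0.044814249920835894 35.89236795902252 tau6 0.414
```

Call:
{"name": "drive_tool", "arguments": {
  "motion": [
    [-0.3, [0, 0, -0.01], [0, 0, -0.08]],
    [-0.3, [0, 0, 0], [0, 0, -0.08]]
  ]
}}

```text
t: 14.92
tcp_pos: [0.5009, 0.047, 0.1049]
tool_rot: [[0.989, -0.149, 0.007], [-0.149, -0.989, -0.002], [0.007, 0.001, -1.0]]
wrist_force: [1.9, -1.0, 5.3]
gripper_width: 0.0453
finger_force: 36.0
```

```bash
python3 m.py
```

```text
14.925 [0.5009 0.047  0.1049] 1.575 [ 1.9 -1.   5.3] [-0.28  -0.334  0.954] head -1.72 0.045297806115715454 36.03533864021301 tau6 0.272
```

The moment jumped to 1.1 N m at heading of about -1.5, then the cap slipped in the fingers, so it is at its stop. I'll check the height while regripping.

Call:
{"name": "drive_tool", "arguments": {
  "motion": [
    [1, [0, 0, 0], [0, 0, 0]],
    [1, [0, 0, 0], [0, 0, 0]],
    [1, [0, 0, 0], [0, 0, 0]],
    [1, [0, 0, 0], [0, 0, 0]]
  ]
}}

```text
t: 15.42
tcp_pos: [0.4978, 0.0479, 0.1028]
tool_rot: [[0.989, -0.148, -0.001], [-0.148, -0.989, 0.0], [-0.001, -0.0, -1.0]]
wrist_force: [0.9, 0.2, -0.0]
gripper_width: 0.0856
finger_force: 0.0
```

```bash
python3 m.py; cat > c.py <<'E'
from h import *
_,W,*_=cam("wrist");z=W[...,2]
for n,c in(("tgt",(.497,.0478)),("loaded",(.510,.1675))):
    r=np.hypot(W[...,0]-c[0],W[...,1]-c[1])
    a=z[(r<.019)&(z>.105)&(z<.135)]; b=z[(r>.026)&(r<.033)&(z>.085)&(z<.1)]
    print(n,len(a),np.median(a) if len(a) else 0,len(b),np.median(b) if len(b) else 0)
E
python3 c.py
```

```text
15.425 [0.4978 0.0479 0.1028] 1.574 [ 0.9  0.2 -0. ] [-0.027 -0.007  0.005] head -1.7198 0.08564207233702624 0.0 tau6 -0.003
tgt 8867 0.11710994944271025 2546 0.08953459466468755
loaded 842 0.12032707758472136 3013 0.08932962200286881
```

The cap top has dropped from about 0.1203 to 0.1171, about 3 mm below the vented neighbour, so it is home. Now I back it off.

Call:
{"name": "drive_tool", "arguments": {
  "motion": [
    [-0.3, [0, 0, 0.1], [0, 0, 0]],
    [-0.3, [0, 0, 0], [0, 0, 0]],
    [-0.3, [0, 0, 0], [0, 0, 0]],
    [-0.3, [0, 0, 0], [0, 0, 0]],
    [-0.3, [0, 0, 0.01], [0, 0, 0.15]],
    [-0.3, [0, 0, 0.02], [0, 0, 0.15]],
    [-0.3, [0, 0, 0.01], [0, 0, 0.15]],
    [-0.3, [0, 0, 0.02], [0, 0, 0.15]],
    [-0.3, [0, 0, 0.01], [0, 0, 0.15]],
    [-0.3, [0, 0, 0.02], [0, 0, 0.15]]
  ]
}}

```text
t: 16.73
tcp_pos: [0.4983, 0.0478, 0.1052]
tool_rot: [[0.728, 0.686, 0.001], [0.686, -0.728, -0.0], [0.0, 0.0, -1.0]]
wrist_force: [-0.9, 0.5, 1.4]
gripper_width: 0.0446
finger_force: 35.9
```

```bash
python3 m.py
```

```text
16.725 [0.4983 0.0478 0.1052] 0.669 [-0.9  0.5  1.4] [ 0.019 -0.046 -0.064] head -0.8154 0.044642008843735335 35.86249351501465 tau6 1.148
```

Call:
{"name": "drive_tool", "arguments": {
  "motion": [
    [-0.3, [0, 0, 0.01], [0, 0, 0.15]],
    [-0.3, [0, 0, 0.02], [0, 0, 0.15]],
    [-0.3, [0, 0, 0.01], [0, 0, 0.15]],
    [-0.3, [0, 0, 0.02], [0, 0, 0.15]],
    [-0.3, [0, 0, 0.01], [0, 0, 0.15]],
    [-0.3, [0, 0, 0.02], [0, 0, 0.15]],
    [-0.3, [0, 0, 0.01], [0, 0, 0.15]],
    [-0.3, [0, 0, 0.02], [0, 0, 0.15]],
    [-0.3, [0, 0, 0.01], [0, 0, 0.15]],
    [-0.3, [0, 0, 0.02], [0, 0, 0.15]]
  ]
}}

```text
t: 17.98
tcp_pos: [0.4983, 0.0478, 0.1066]
tool_rot: [[-0.632, 0.775, 0.0], [0.775, 0.632, -0.0], [-0.0, 0.0, -1.0]]
wrist_force: [0.5, 0.8, 1.1]
gripper_width: 0.0449
finger_force: 35.9
```

```bash
python3 m.py
```

```text
17.975 [0.4983 0.0478 0.1066] -0.831 [0.5 0.8 1.1] [ 0.012  0.049 -0.109] head 0.6847 0.04485451094605789 35.86322844028473 tau6 1.148
```

Call:
{"name": "drive_tool", "arguments": {
  "motion": [
    [-0.3, [0, 0, 0.01], [0, 0, 0.15]],
    [-0.3, [0, 0, 0.02], [0, 0, 0.15]],
    [-0.3, [0, 0, 0.01], [0, 0, 0.15]],
    [-0.3, [0, 0, 0.02], [0, 0, 0.15]],
    [-0.3, [0, 0, 0.01], [0, 0, 0.15]],
    [-0.3, [0, 0, 0.01], [0, 0, 0.1]],
    [-0.3, [0, 0, 0], [0, 0, 0]]
  ]
}}

```text
t: 18.85
tcp_pos: [0.4983, 0.0478, 0.1074]
tool_rot: [[-0.999, 0.042, 0.0], [0.042, 0.999, -0.0], [-0.0, -0.0, -1.0]]
wrist_force: [0.1, 0.7, 1.8]
gripper_width: 0.0448
finger_force: 35.9
```

```bash
python3 m.py
```

```text
18.85 [0.4983 0.0478 0.1074] -1.675 [0.1 0.7 1.8] [-0.06   0.022  0.044] head 1.529 0.04483687112307831 35.939319133758545 tau6 -0.283
```

Call:
{"name": "drive_tool", "arguments": {
  "motion": [
    [1, [0, 0, 0], [0, 0, 0]],
    [1, [0, 0, 0], [0, 0, 0]],
    [1, [0, 0, 0], [0, 0, 0]],
    [1, [0, 0, 0], [0, 0, 0]]
  ]
}}

```text
t: 19.35
tcp_pos: [0.4981, 0.0479, 0.1072]
tool_rot: [[-0.999, 0.041, -0.0], [0.041, 0.999, -0.0], [0.0, -0.0, -1.0]]
wrist_force: [0.1, 0.0, 0.2]
gripper_width: 0.0854
finger_force: 0.0
```

```bash
python3 m.py; python3 c.py
```

```text
19.35 [0.4981 0.0479 0.1072] -1.676 [0.1 0.  0.2] [ 0.006 -0.001 -0.002] head 1.5298 0.0854465744904948 0.0 tau6 0.003
tgt 8742 0.12017004024508623 2189 0.08936274941431903
loaded 1042 0.1202504287947603 2825 0.08941212445177663
```

The cap rose 3.06 mm and now matches the vented neighbour. I'll retreat and check.

Call:
{"name": "drive_tool", "arguments": {
  "motion": [
    [1, [0, 0, 2], [0, 0, 0]],
    [1, [0, 0, 4], [0, 0, 0]],
    [1, [0, 0, 4], [0, 0, 0]],
    [1, [0, 0, 2], [0, 0, 0]],
    [1, [0, 0, 0], [0, 0, 0]],
    [1, [0, 0, 0], [0, 0, 0]]
  ]
}}

```text
t: 20.15
tcp_pos: [0.4974, 0.048, 0.2259]
tool_rot: [[-0.999, 0.041, -0.002], [0.041, 0.999, 0.0], [0.002, 0.0, -1.0]]
wrist_force: [-1.1, 0.7, -0.6]
gripper_width: 0.0857
finger_force: 0.0
```

```bash
python3 m.py; python3 c.py; python3 - <<'E'
from h import *
save("side","s9.png")
E
```

```text
20.15 [0.4974 0.048  0.2259] -1.676 [-1.1  0.7 -0.6] [-0.044 -0.029 -0.061] head 1.53 0.08571698239467637 0.0 tau6 0.001
tgt 2790 0.12019716016863782 903 0.08922752860078025
loaded 2728 0.12035543745122002 1120 0.08965278447209064
```

View pics/s9.png

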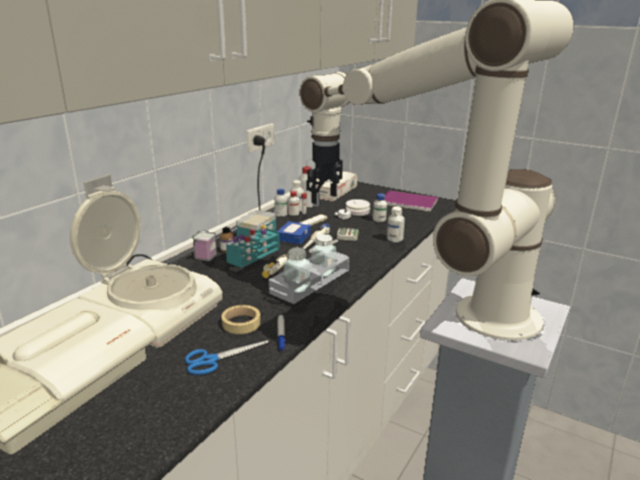

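Both bottles stand level in the rack, at (297,265) and (323,250). The bystanders are where they were and the gripper is clear above.

```bash
python3 -c "
from workcell import ctrl
print(ctrl.finish_job())"
```

```text
the job is handed in; nothing more can be done
None
```

The bottle stands released in the free pocket with its cap screwed to the stop and backed off half a turn (measured rise 3.06 mm), nothing else was disturbed in the last camera view, and the job was handed in at about 20 s with no verdict returned.

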